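Swing a strap blank to the drill-jig stop and cam it down

TASK

Set the steel strap up for drilling: push its free end round the jig's pivot pin until its edge bears on the stop button, and press it firmly home there for a moment without straining the stop. Then, with the strap left there on its pin, bring the cam lever over and down towards the robot until the cam grips the strap tight, not as far as it will go, and let go. Leave the other things on the bench alone.

Things in the scene. Friction and masses are not known exactly. Their poses are not given: they have to be found in the camera images.
- jig: Drilling jig screwed to the bench: plywood board, top at z = 18 mm. Origin: pivot pin's axis at bench level; x points away from the robot, y left along the board, z up. Board: x -130 to +85, y -45 to +240 mm. Pin 12 mm across, top at z = 38 mm. A drill guide (y 55 to 95 mm) reaches over the strap from x = 78 to -18 mm, its top at z = 48 mm. Fixed.
- strap: Flat steel bar 32 x 8 mm, 0.7 kg, lying on the board (z 18 to 26 mm), its 13 mm hole over the pin, about which it turns. Origin: hole centre, underside; it runs along its own +y to its round tip at 330 mm. The last 80 to 90 mm overhang the board. Starts with the free end 0.3 to 0.55 rad from home, towards the robot; turns clockwise seen from above.
- strap_end (a point): On the strap's centre line, 300 mm from the hole, at mid thickness (z = 22 mm), where it overhangs the board: the place to push, on the edge facing the robot, 16 mm from this point. Board friction (varies) takes up 2 to 7 N of a push here; a push of 12 to 20 N is firm, 35 N too much. Axes as the strap's.
- strap_edge (a point): On the strap's far edge, the one that meets the stop, 215 mm from the hole, at mid thickness. Axes as the strap's.
- stop: Aluminium block 34 x 34 x 26 mm on the board beyond the strap, with a steel button, 13 mm across, sticking out 13 mm towards the robot. Origin: button's tip, at board level; axes as the jig's. Fixed and rigid; about 215 mm from the pin, set anew each time. Home: the strap's far edge on the tip. Firm means over 5 N on it for a moment; over 50 N strains it.
- clamp: Cam clamp on the board, 130 to 150 mm from the pin: a post beyond the strap (x 32 to 68 mm) with two cheeks, 27 mm over both, reaching over the strap to x = -21 mm, top 37 mm above the origin. Origin: under the cam's axle, at board level or up to 1.6 mm higher (shims); axes as the jig's. Axle along y, 24.8 mm above. Tight: over 10 N down on the strap; over 120 N is too much.
- cam_lever (a joint): Lever angle, rad. 0: open, leaning 0.1 back from upright, away from the robot; grows as it comes over and down towards the robot; 1.67: level. Starts at 0 to 0.45. Moves with about 1.3 N at the ball until the cam meets the strap at 0.7 to 1.1 (unknown shims); from there the drag climbs steeply, and at 5 to 6 N it is tight. It locks itself. Its limit, 1.75, is too far.
- lever_ball (a point): Centre of the black ball, 24 mm across, on the end of the cam lever (10 mm rod), 95 mm from the axle; about 140 mm above the bench when open. Push it from behind, then from above; it need not be gripped.
- jar: Glass jar, steel lid, 68 mm across, 85 mm high, on the bench to the right, nearer the robot than the jig. Origin: centre of its base. Leave it alone.
- c_clamp: Grey C-clamp, 150 x 96 mm, lying on the bench left of the jig. Origin: middle of its frame, underside. Leave it alone.
- screwdriver: Screwdriver lying on the bench to the left, nearer the robot than the jig. Origin: about its middle. Leave it alone.
- drill: Cordless drill lying on its side on the bench, far right; 190 mm long, 170 mm to the battery's foot, 58 mm high. Origin: under the barrel. Leave it alone.

How it is judged:
By the outcome, as a careful person would: the job done as asked, in the order asked, and still so for the second after the job is handed in, with the robot touching nothing.
It also fails if it takes over 66 s, if anything falls off the work surface, if the arm or the gripper's body presses on something with over 40 N, if the wrist force passes 120 N, or if a joint passes its speed limit or range.

ROBOT

A 6-joint arm with a two-finger parallel gripper is mounted at the origin on the work surface. World frame = base frame: x ahead of the robot, y to its left, z up, the work surface at z = 0. Lengths are in m, angles in rad, forces in N, time in s.
With the tool pointing down it reaches from about 0.35 to 0.925 m from the base axis. Payload 6.4 kg.
Tool frame: the origin (TCP) lies at the very end of the fingers, on their centre line; the grasp point (between the pads) lies 19 mm behind it; z points along the fingers, y is the direction in which the jaws open and shut (so a half turn about z gives the same grasp; the last joint's range is limited). The gripper opens to 94 mm and grips with 3 to 60 N. Pads are 16 mm wide; open, the fingers measure 119 mm over their backs; the gripper's body (75 mm by 177 mm) begins 78 mm behind the grasp point.
Start: joints at [-1.378, 0.245, 1.558, -0, 1.339, -0.174], TCP at [0.233, -0.607, 0.205] pointing down, gripper open.
Joint ranges: [-3.13, 3.13], [-1.02, 2.26], [0.13, 2.54], [-0.95, 4.09], [0.21, 2.88], [-2.74, 2.74]. Speed limits (rad/s): [2.57, 2.57, 3.14, 3.14, 3.14, 3.14].

INTERFACE

Orientations are given as a rotation vector (axis times angle).
In Python, from cell import bot, planner, telemetry, viewer gives the robot as it stands. Calls block until the motion is done:
- bot.goto(position, orientation): joint-space move of the TCP to a pose.
- bot.move_straight(position, max_speed=0.15, orientation=None, force_limit=None): straight line of the TCP; orientation=None keeps the orientation; max_speed is the mean speed in m/s. With force_limit (N) it stops when the force on the tool has changed by that much, and returns True; else False.
- bot.move_j(angles): joint-space move.
- bot.command_gripper(opening): finger opening in m; the grip force is fixed at half the most; returns when the fingers have stopped.
- bot.hold(seconds).
- planner.ik(position, orientation): joint angles nearest the present ones, or None.
- telemetry.observe(): the state.
- viewer.get_image(name): name is "side" or "top"; returns the picture (420x560x3 uint8, red, green, blue); there is no depth.
- viewer.camera_model(name): a dict with "K" (3x3 intrinsics, pixels), "k1" (the pictures are not rectified: a ray, as slopes to the right and down, at radius r is drawn at 1 + k1 r^2 times it, then the intrinsics apply), "eye" and "orientation" of the camera in the world. Camera axes: x right, y down, z forward; pixel columns grow to the right and rows downward; lengths in m; the calibration is good to about 2 mm. A picture is of the moment at which its call begins. camera_model takes no time and is no camera call.
A pose or a line that the arm cannot do raises bot.IKError and nothing moves.
- bot.sign_off(): hands the job in, once; it reports no verdict.
The state is a dict: "t": time; "joint_pos": joint angles; "joint_vel": joint speeds; "joint_efforts": joint torques, N m; "eef_pos": TCP position; "ee_rot": TCP orientation; "wrist_force": force on the tool from outside, world axes, zero at the start; "torque": the same for the moment, N m; "grip_width": finger opening in m.
Only numpy, scipy, OpenCV 4.12 (cv2) and the standard library are available. Lean on these libraries where they do the work, as an engineer would, in place of code of your own. Each camera call takes 0.05 s, during which the arm holds its last target. There are 200 camera calls.

## Working session

There is one attempt and no reset: what is moved stays moved. The work goes in short steps, each a Python script; the robot and the scene stay as the last script left them, time stands still between calls to the robot, and variables do not carry over. Pictures are saved under pics/ and viewed, about 8 in all and at most 12, crops included, and the job is handed in when it is done.

```bash
ls; mkdir -p pics
cat > h.py <<'E'
import numpy as np, cv2
from cell import bot, planner, telemetry, viewer
from scipy.spatial.transform import Rotation as R
def cam(n):
    m=viewer.camera_model(n); o=np.array(m["orientation"],float)
    Rm=R.from_rotvec(o).as_matrix() if o.shape==(3,) else o
    return np.array(m["K"]),m["k1"],np.array(m["eye"]),Rm
def ray(n,u,v):
    K,k1,e,Rm=cam(n); d=np.linalg.inv(K)@[u,v,1]; s=d[:2].copy(); p=s.copy()
    for _ in range(30): p=s/(1+k1*(p@p))
    return e,Rm@np.array([p[0],p[1],1])
def on_z(n,u,v,z):
    e,d=ray(n,u,v); return e+d*(z-e[2])/d[2]
def proj(n,P):
    K,k1,e,Rm=cam(n); c=Rm.T@(np.array(P)-e); p=c[:2]/c[2]; p=p*(1+k1*(p@p)); return (K@[p[0],p[1],1])[:2]
def tri(a,ua,b,ub):
    e1,d1=ray(a,*ua); e2,d2=ray(b,*ub)
    d1/=np.linalg.norm(d1); d2/=np.linalg.norm(d2)
    s=np.linalg.lstsq(np.array([d1,-d2]).T,e2-e1,rcond=None)[0]
    A=e1+s[0]*d1;B=e2+s[1]*d2; return (A+B)/2,np.linalg.norm(A-B)
def snap(n,f):
    im=viewer.get_image(n); cv2.imwrite(f,cv2.cvtColor(im,cv2.COLOR_RGB2BGR)); return im
E
python3 - <<'E'
from h import *
for n in("side","top"):
    snap(n,f"pics/{n}0.png"); print(n,viewer.camera_model(n))
print(telemetry.observe())
E
```

```text
pics
side {'K': array([[480.86720007,   0.        , 268.36769804],
       [  0.        , 480.86720007, 212.43928799],
       [  0.        ,   0.        ,   1.        ]]), 'k1': -0.12406306146489467, 'eye': array([0.3186788 , 0.8003511 , 1.01960954]), 'orientation': array([-0.30079223,  2.85441453, -1.08998917])}
top {'K': array([[417.68580749,   0.        , 278.01936692],
       [  0.        , 417.68580749, 201.61452167],
       [  0.        ,   0.        ,   1.        ]]), 'k1': 0.022867539814081524, 'eye': array([0.36430607, 0.00440708, 1.24174641]), 'orientation': array([-2.22036364,  2.15802794, -0.10628153])}
{'t': 0.1, 'joint_pos': array([-1.37808175e+00,  2.45723938e-01,  1.55890494e+00, -3.51858682e-05,
        1.33871405e+00, -1.74128685e-01]), 'joint_vel': array([-0.00022946,  0.0001432 , -0.00235578,  0.00188483,  0.00115903,
       -0.00173167]), 'joint_efforts': array([-1.85628664e-04, -4.16916740e+01, -3.15525270e+01,  6.86311559e-02,
        3.10095458e-02, -5.93773598e-05]), 'eef_pos': array([ 0.23300697, -0.6062069 ,  0.20446165]), 'ee_rot': array([-3.08717072e+00, -5.72703755e-01,  7.92793253e-05]), 'wrist_force': array([-0.33097402, -0.55653528, -0.16758099]), 'torque': array([ 0.00121053, -0.05388194, -0.00764433]), 'grip_width': 0.09408904093977961}
```

View pics/side0.png

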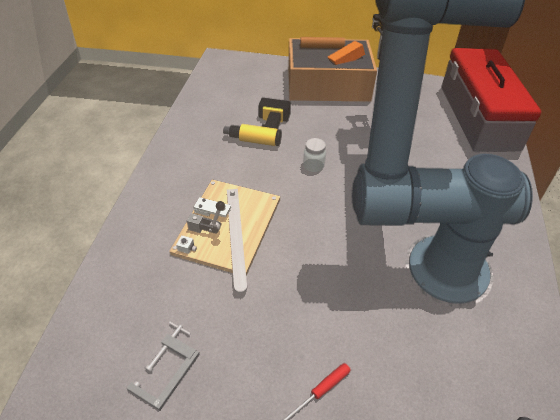

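View pics/top0.png

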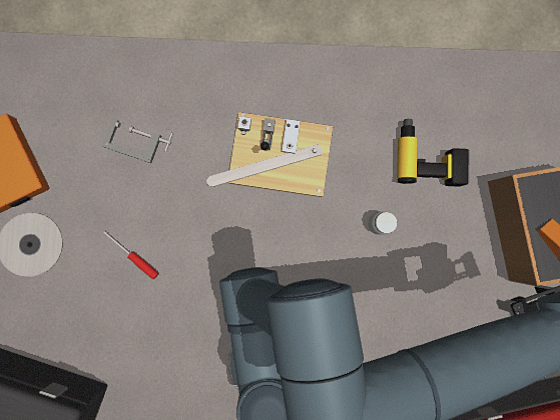

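The side view shows the strap running from the pin at (232,192) to its tip at (240,287). The lever ball is at (220,205), the stop block at (185,243). In the top view the pin is at (315,150), the strap tip at (210,181), the ball at (265,146), the stop at (244,124). Next I'll crop closer and fit the board.

Run:
```python
from h import *
t=cv2.imread("pics/top0.png"); s=cv2.imread("pics/side0.png")
a=cv2.resize(t[100:205,200:340],None,fx=5,fy=5,interpolation=cv2.INTER_CUBIC)
b=cv2.resize(s[175:300,160:290],None,fx=4.6,fy=4.6,interpolation=cv2.INTER_CUBIC)
cv2.imwrite("pics/tc.png",a); cv2.imwrite("pics/sc.png",b)
for n,im in(("top",t),("side",s)):
    h=cv2.cvtColor(im,cv2.COLOR_BGR2HSV)
    m=cv2.inRange(h,(10,70,90),(30,255,255))
    x0,x1,y0,y1=(200,345,100,205) if n=="top" else (160,290,175,300)
    k=np.zeros_like(m); k[y0:y1,x0:x1]=m[y0:y1,x0:x1]
    c=np.vstack([c for c in cv2.findContours(k,0,2)[0] if cv2.contourArea(c)>20])
    P=np.array([on_z(n,*p[0],0.018)[:2] for p in c])
    r=cv2.minAreaRect((P*1000).astype(np.float32)); print(n,r,cv2.boxPoints(r))
```

```text
top ((603.9009399414062, -17.6143798828125), (285.201416015625, 215.75462341308594), 83.25200653076172) [[ 480.01498 -146.55136]
 [ 694.27496 -171.9031 ]
 [ 727.78687  111.3226 ]
 [ 513.5269   136.67435]]
side ((604.1914672851562, -12.615325927734375), (293.94146728515625, 217.09353637695312), 83.26814270019531) [[ 479.16473  -145.84862 ]
 [ 694.76154  -171.29695 ]
 [ 729.2182    120.617966]
 [ 513.6214    146.0663  ]]
```

View pics/tc.png

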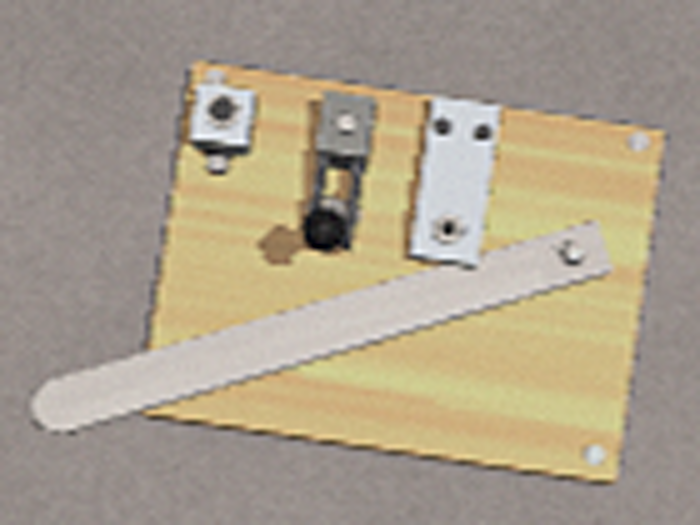

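View pics/sc.png

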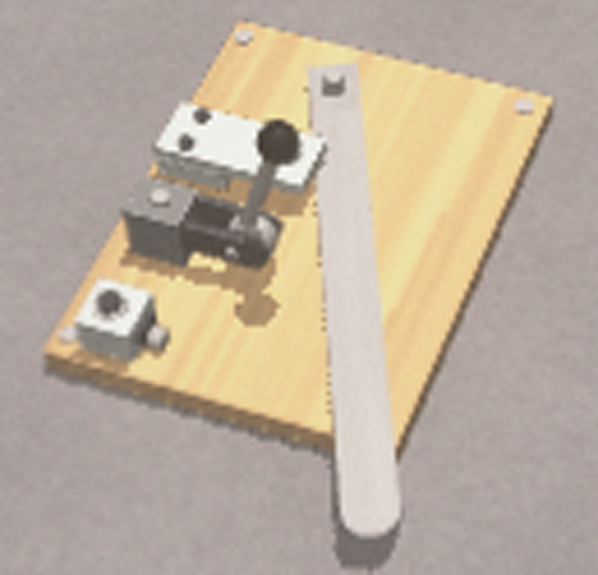

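```bash
cat >> h.py <<'E'
def tc(x,y): return ((x+.5)/5-.5+200,(y+.5)/5-.5+100)
def sc(x,y): return ((x+.5)/4.6-.5+160,(y+.5)/4.6-.5+175)
yaw=np.arctan2(-25.35,214.26)
xj=np.array([np.cos(yaw),np.sin(yaw),0]); yj=np.array([-np.sin(yaw),np.cos(yaw),0])
J0=np.array([.4800,-.1466,0])+.130*xj+.045*yj
def toj(P): d=np.array(P)-J0; return np.array([d@xj,d@yj,P[2]])
def fromj(p): return J0+p[0]*xj+p[1]*yj+np.array([0,0,p[2]])
E
python3 - <<'E'
from h import *
print(J0,yaw)
def T(n,a,b):
    P,e=tri("top",tc(*a),"side",sc(*b)); print(n,P.round(4),'jig',toj(P).round(4),'gap',round(e,4))
T('pin',(571,252),(334,79))
T('ball',(325,229),(278,142))
T('strap tip',(34,408),(372,535))
T('button',(217,166),(163,338))
T('stopscrew',(222,108),(110,302))
T('clampscrew',(347,122),(160,196))
T('guide hole',(449,229),(278,142))
for n,p in(('tip',(34,408)),('edge low tip',(60,432)),('edge hi tip',(50,382)),('hole end A',(596,222)),('hole end B',(610,271))): print(n,toj(on_z('top',*tc(*p),.026)).round(4))
print('button',toj(on_z('top',*tc(217,172),.03)).round(4))
print('stop blk top corners',[toj(on_z('top',*tc(*p),.044)).round(4) for p in((194,84),(258,90),(248,152),(190,146))])
print('clamp post',[toj(on_z('top',*tc(*p),.055)).round(4) for p in((325,92),(376,98),(317,150),(368,158))])
E
```

```text
[ 0.61438682 -0.117186    0.        ] -0.11776672471625568
pin [ 0.6152 -0.1163  0.0354] jig [0.0007 0.001  0.0354] gap 0.0001
ball [0.6036 0.0262 0.1317] jig [-0.0275  0.1412  0.1317] gap 0.0004
strap tip [0.5139 0.1948 0.0255] jig [-0.1364  0.298   0.0255] gap 0.002
button [0.6613 0.093  0.0258] jig [0.0219 0.2143 0.0258] gap 0.0012
stopscrew [0.6908 0.0898 0.0466] jig [0.0516 0.2146 0.0466] gap 0.0005
clampscrew [0.6827 0.0169 0.0575] jig [0.0521 0.1412 0.0575] gap 0.0008
guide hole [ 0.6262 -0.0434  0.0516] jig [0.0031 0.0746 0.0516] gap 0.0064
tip [-0.1355  0.2982  0.026 ]
edge low tip [-0.1472  0.281   0.026 ]
edge hi tip [-0.119   0.2914  0.026 ]
hole end A [ 0.0226 -0.0119  0.026 ]
hole end B [-0.0052 -0.0241  0.026 ]
button [0.0179 0.2135 0.03  ]
stop blk top corners [array([0.0642, 0.2332, 0.044 ]), array([0.0663, 0.1958, 0.044 ]), array([0.0291, 0.196 , 0.044 ]), array([0.0275, 0.2299, 0.044 ])]
clamp post [array([0.0679, 0.1564, 0.055 ]), array([0.0689, 0.1267, 0.055 ]), array([0.0335, 0.1559, 0.055 ]), array([0.0333, 0.1261, 0.055 ])]
```

The crops give the jig yaw as -0.118. The strap is at about 0.43 rad from the jig's y axis, the button tip at jig (0.018–0.022, 0.214), the clamp axle at y = 0.141 and the lever at about 0.40 rad. I'll push the strap now.

```bash
cat >> h.py <<'E'
def ori(a):  # tool down, jaws along the direction at angle a (towards robot) from jig y
    s=-np.sin(a)*xj+np.cos(a)*yj; y=-s; z=np.array([0,0,-1.]); x=np.cross(y,z)
    return R.from_matrix(np.array([x,y,z]).T).as_rotvec()
def pushpt(a,gap,z=.013,r=.300):
    u=np.array([-np.sin(a),np.cos(a)]); n=np.array([np.cos(a),np.sin(a)])
    p=r*u-(.016+.008+gap)*n; return fromj([p[0],p[1],z])
def st(m=''):
    o=telemetry.observe(); f=o["wrist_force"]
    print(m,'t%.2f'%o["t"],'jig',toj(o["eef_pos"]).round(4),'F jig',np.array([f@xj,f@yj,f[2]]).round(2)); return o
E
python3 - <<'E'
from h import *
a0=.43
for a in(a0,.2,0): print(planner.ik(pushpt(a,.03),ori(a)))
bot.command_gripper(0.0)
bot.goto(pushpt(a0,.035,.20),ori(a0)); st('hover')
bot.move_straight(pushpt(a0,.035),.2); st('down')
print(bot.move_straight(pushpt(a0,-.004),.03,force_limit=9)); st('contact')
snap("top","pics/t1.png"); snap("side","pics/s1.png")
E
```

```text
[ 8.20942136e-02  1.60264778e-01  2.05558752e+00 -4.44089210e-16
  9.25740352e-01  1.34065727e+00]
[ 1.18792776e-01  3.04045561e-01  1.87885966e+00 -4.44089210e-16
  9.58687430e-01  1.60735583e+00]
[ 1.22907146e-01  4.21958603e-01  1.72057015e+00 -4.44089210e-16
  9.99063902e-01  1.81147020e+00]
hover t4.31 jig [-0.1783  0.2476  0.2   ] F jig [ 0.37  0.01 -1.49]
down t5.39 jig [-0.1777  0.2483  0.014 ] F jig [-0.8  -0.73 -0.05]
False
contact t6.84 jig [-0.1437  0.2643  0.0128] F jig [-2.54 -0.43 -0.32]
```

Run:
```python
from h import *
for a in(.33,.22,.11,.05):
    h=bot.move_straight(pushpt(a,-.004),.05,orientation=ori(a),force_limit=12); st(f'{a} {h}')
    if h: break
snap("top","pics/t2.png")
```

```text
0.33 False t7.69 jig [-0.1154  0.2774  0.0134] F jig [0.17 0.28 0.65]
0.22 False t8.50 jig [-0.0845  0.2884  0.0132] F jig [-0.05  0.26 -0.51]
0.11 False t9.31 jig [-0.0523  0.296   0.0133] F jig [-0.61  0.76  0.39]
0.05 False t9.82 jig [-0.0342  0.2986  0.0131] F jig [-0.22  0.12 -0.3 ]
```

Run:
```python
import cv2,numpy as np
t=cv2.imread("pics/t2.png")[100:205,200:340]
cv2.imwrite("pics/t2c.png",cv2.resize(t,None,fx=5,fy=5,interpolation=cv2.INTER_CUBIC))
```

```text
(no output)
```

View pics/t2c.png

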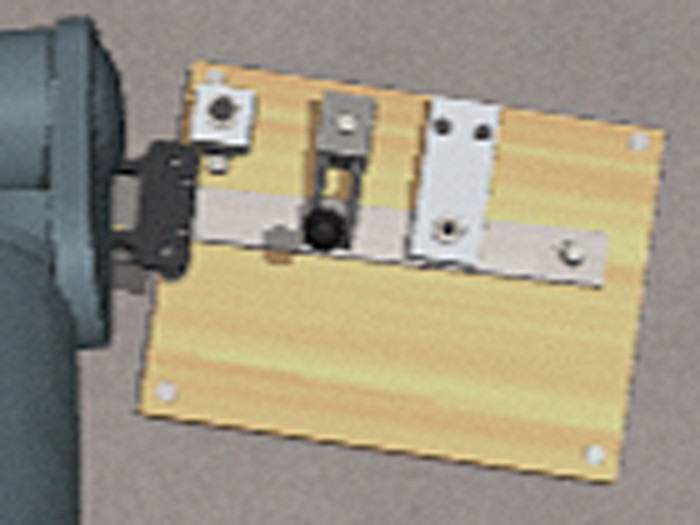

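The strap now lies under the guide and cam, with its far edge (crop y≈187) still short of the button (217,170). I'll finish with a slow, force-limited push.

Run:
```python
from h import *
h=bot.move_straight(pushpt(-.06,-.004),.02,orientation=ori(-.01),force_limit=14); o=st(f'press {h}')
for _ in range(3): bot.hold(.15); st('hold')
```

```text
press True t10.80 jig [-0.0207  0.2997  0.0121] F jig [-0.23 -0.32  0.43]
hold t10.95 jig [-0.0214  0.2996  0.0116] F jig [-0.   -0.77  0.55]
hold t11.10 jig [-0.0219  0.2997  0.0114] F jig [ 0.36 -0.48  0.1 ]
hold t11.25 jig [-0.022   0.2997  0.0115] F jig [ 0.6  -0.02 -1.11]
```

Run:
```python
from h import *
p=np.array(telemetry.observe()["eef_pos"]); 
for i in range(12):
    p=p+.001*xj
    h=bot.move_straight(p,.01,force_limit=15); o=st(f'{i} {h}')
    if h or -(o["wrist_force"]@xj)>13: break
for _ in range(3): bot.hold(.15); st('hold')
snap("top","pics/t3.png"); snap("side","pics/s3.png")
```

```text
0 False t11.51 jig [-0.021   0.2997  0.0115] F jig [ 0.61  0.47 -1.22]
1 False t11.76 jig [-0.0205  0.2997  0.0114] F jig [-3.19 -0.26  2.75]
2 False t12.01 jig [-0.0205  0.2998  0.0113] F jig [-6.55 -0.33  3.7 ]
3 False t12.26 jig [-0.0204  0.2998  0.0112] F jig [-7.91  0.22  6.29]
4 False t12.51 jig [-0.0203  0.2998  0.0111] F jig [-11.49  -1.     8.41]
5 False t12.76 jig [-0.0202  0.2998  0.011 ] F jig [-14.91  -0.1   10.4 ]
hold t12.91 jig [-0.0202  0.2999  0.011 ] F jig [-14.38  -1.39  10.5 ]
hold t13.06 jig [-0.0202  0.2998  0.011 ] F jig [-14.02  -1.16  10.79]
hold t13.21 jig [-0.0202  0.2998  0.011 ] F jig [-14.67  -1.56  10.68]
```

The press is held at about 14.5 N at the strap end with solid contact. I'll back off and take the lever from behind.

Run:
```python
from h import *
p=toj(telemetry.observe()["eef_pos"])
q=p.copy(); q[0]-=.04; bot.move_straight(fromj(q),.06)
q[2]=.20; bot.move_straight(fromj(q),.2); st('up')
bot.goto(fromj([.004,.141,.20]),ori(0))
snap("top","pics/t4.png"); snap("side","pics/s4.png")
bot.move_straight(fromj([.004,.141,.128]),.12,force_limit=6); st('behind')
B=lambda f: np.array([-.095*np.sin(f),.141,.0436+.095*np.cos(f)])
for f in(.32,.42,.52,.6):
    b=B(f); h=bot.move_straight(fromj([b[0]+.020,.141,b[2]-.005]),.05,force_limit=9); st(f'{f} {h}')
    if h: break
snap("top","pics/t5.png"); snap("side","pics/s5.png")
im=cv2.imread("pics/s5.png")[150:300,140:300]; im2=cv2.imread("pics/s4.png")[150:300,140:300]
cv2.imwrite("pics/s45.png",cv2.resize(np.hstack([im2,im]),None,fx=2.5,fy=2.5,interpolation=cv2.INTER_CUBIC))
```

```text
up t15.28 jig [-0.0611  0.2996  0.1983] F jig [ 0.85 -0.1  -0.33]
behind t16.86 jig [0.0045 0.1411 0.1287] F jig [0.76 0.23 0.29]
0.32 False t17.28 jig [-0.0101  0.141   0.1292] F jig [ 0.45 -0.14 -0.54]
0.42 False t17.62 jig [-0.0193  0.141   0.125 ] F jig [0.15 0.38 0.67]
0.52 False t17.97 jig [-0.0278  0.141   0.1206] F jig [-0.03 -0.19  0.16]
0.6 False t18.27 jig [-0.0342  0.141   0.1166] F jig [-0.56 -0.63  0.27]
```

View pics/s45.png

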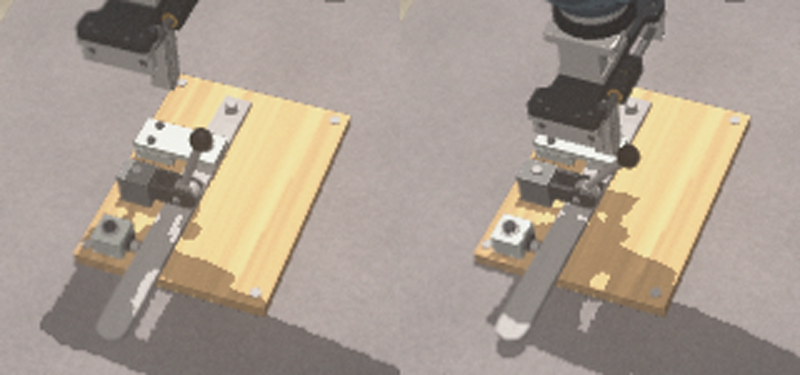

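The left half shows the strap home against the button. In the right half the ball has come over to crop (628,156), which is side pixel (231,212). I'll get its position from the lever's plane, then press from above.

Run:
```python
from h import *
e,d=ray("side",231.2,212.4); s=((J0+.141*yj-e)@yj)/(d@yj); P=toj(e+s*d); f=np.arctan2(-P[0]+.001,P[2]-.0436); print(P,f,np.hypot(P[0]-.001,P[2]-.0436))
p=toj(telemetry.observe()["eef_pos"]); q=p.copy(); q[0]+=.012; bot.move_straight(fromj(q),.1)
q[2]=.165; bot.move_straight(fromj(q),.15)
q=np.array([P[0],.141,.165]); bot.move_straight(fromj(q),.15)
q[2]=P[2]+.012+.004; bot.move_straight(fromj(q),.05,force_limit=5); st('above')
B=lambda f: np.array([.001-.095*np.sin(f),.141,.0436+.095*np.cos(f)])
for g in np.arange(f+.03,1.25,.05):
    b=B(g); h=bot.move_straight(fromj([b[0]-.001,.141,b[2]+.011]),.03,force_limit=7); o=st(f'{g:.2f} {h}')
    if h or o["wrist_force"][2]>6: break
snap("top","pics/t6.png"); snap("side","pics/s6.png")
```

```text
[-0.05649606  0.141       0.11601683] 0.6710470805897251 0.09246617526682388
above t20.29 jig [-0.0563  0.141   0.1322] F jig [ 0.54 -0.36  0.55]
0.70 False t20.67 jig [-0.0615  0.141   0.1274] F jig [-2.13  0.29  2.2 ]
0.75 False t20.98 jig [-0.0648  0.141   0.1247] F jig [-3.79  0.01  7.47]
```

The force is mostly along the lever there (tangential about 2.3 N), so I'll continue and stop on the tangential component.

```bash
cat > press.py <<'E'
from h import *
import sys
B=lambda f: np.array([.001-.095*np.sin(f),.141,.0436+.095*np.cos(f)])
for g in np.arange(float(sys.argv[1]),float(sys.argv[2]),.03):
    b=B(g); h=bot.move_straight(fromj([b[0]-.003,.141,b[2]+.0105]),.02,force_limit=9); o=telemetry.observe(); F=o["wrist_force"]; t=F@xj*np.cos(g)+F[2]*np.sin(g)
    p=toj(o["eef_pos"]); print(f'{g:.2f} {h} t{o["t"]:.1f}',p.round(4),'Fx %.1f Fz %.1f Ft %.1f'%(F@xj,F[2],t), 'phi from z %.2f'%np.arccos((p[2]-.012-.0436)/.095))
    if h or t>6.3: break
snap("top",f"pics/t{sys.argv[3]}.png"); snap("side",f"pics/s{sys.argv[3]}.png")
E
python3 press.py .78 1.3 7
```

```text
0.78 False t21.5 [-0.0674  0.141   0.1229] Fx 0.3 Fz 5.3 Ft 3.9 phi from z 0.78
0.81 False t21.8 [-0.0694  0.141   0.1211] Fx 0.1 Fz 6.4 Ft 4.7 phi from z 0.81
0.84 False t22.0 [-0.0712  0.141   0.1195] Fx -0.7 Fz 8.2 Ft 5.6 phi from z 0.83
0.87 False t22.3 [-0.0733  0.141   0.1174] Fx -1.8 Fz 10.9 Ft 7.1 phi from z 0.86
```

```bash
python3 press.py .89 .91 8
python3 - <<'E'
from h import *
bot.hold(.3); st('hold')
p=toj(telemetry.observe()["eef_pos"]); p[2]+=.08; bot.move_straight(fromj(p),.1); st('up')
bot.goto(fromj([-.20,.0,.25]),ori(0)); st('clear')
t=snap("top","pics/t9.png"); s=snap("side","pics/s9.png")
a=cv2.resize(cv2.imread("pics/t9.png")[100:205,200:340],None,fx=3,fy=3,interpolation=cv2.INTER_CUBIC)
b=cv2.resize(cv2.imread("pics/s9.png")[175:300,160:290],None,fx=3,fy=3,interpolation=cv2.INTER_CUBIC)
c=np.zeros((375,810,3),np.uint8); c[:315,:420]=a; c[:375,420:]=b; cv2.imwrite("pics/f.png",c[:, :800])
E
```

```text
0.89 False t22.7 [-0.0742  0.141   0.1166] Fx -3.4 Fz 13.1 Ft 8.1 phi from z 0.87
hold t23.08 jig [-0.0742  0.141   0.1165] F jig [-3.28 -0.2  14.04]
up t24.06 jig [-0.0748  0.141   0.1956] F jig [ 0.05 -0.3  -0.7 ]
clear t24.87 jig [-0.1998  0.0003  0.2496] F jig [ 0.22 -0.09 -1.34]
```

View pics/f.png

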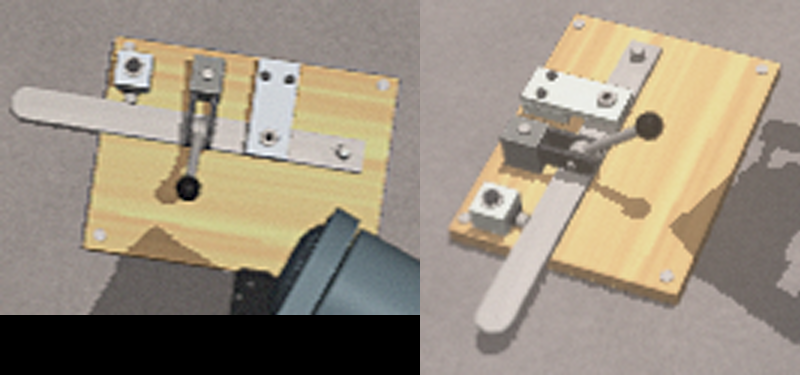

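The top half shows the lever over to crop (187,187) and the strap edge at about (131,103), next to the button at (131,99). I'll measure the lever angle and zoom in on the stop.

Run:
```python
from h import *
P,e=tri("top",((187+.5)/3-.5+200,(187+.5)/3-.5+100),"side",((229+.5)/3-.5+160,(125+.5)/3-.5+175))
p=toj(P); print(p,e,'theta',np.arctan2(.001-p[0],p[2]-.0436)+.1)
def crop(f,x,y,w): return cv2.resize(cv2.imread(f)[y:y+w,x:x+w],(395,395),interpolation=cv2.INTER_CUBIC)
cv2.imwrite("pics/z.png",np.vstack([np.hstack([crop("pics/t3.png",205,110,60),crop("pics/t9.png",205,110,60)])[:290],np.hstack([crop("pics/s3.png",165,225,50),crop("pics/s9.png",165,225,50)])[:290]]))
```

```text
[-0.06941649  0.14242904  0.10734302] 0.0003517343021104757 theta 0.935099951551359
```

View pics/z.png

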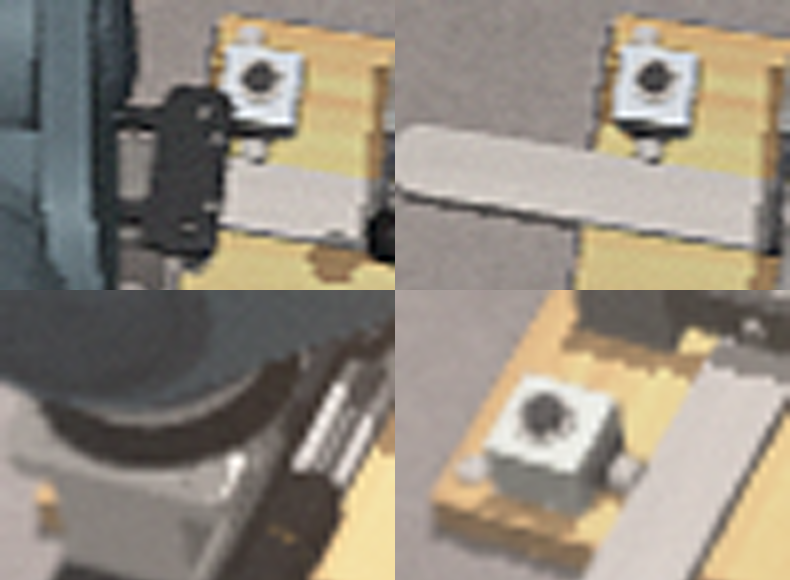

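In both views the strap edge touches the button, as it did while pressed, and the lever stands at about 0.94 rad. Handing in.

```bash
python3 -c "
from h import *
st(); bot.sign_off()"
```

```text
t24.97 jig [-0.1996  0.0007  0.2494] F jig [-0.64 -0.96  0.44]
the job is handed in; nothing more can be done
```

The strap is set against the stop button with the cam gripping it, and the job was handed in at t = 25 s. No verdict was reported.

- **Strap:** I pushed its free end round to the button and held about 14.5 N there for roughly half a second. The first force-limited push tripped on a short impact at 14 N, so I repeated it in small steps. An upward force of about 10 N also showed on the tool during the press, which I took to be friction on the strap's edge.
- **Lever:** I pushed the ball from behind, then from above. The drag at the ball rose from about 2 to 8 N, past the 5–6 N that means tight, and I let go there. I judged tightness from that drag alone, since the clamp force itself can't be read. The last images put the lever at about 0.94 rad; the fingertip position gave about 0.97.
- **Last look:** both views show the strap edge still on the button, with the arm clear of everything. The lever-ball position differed by 2–3 mm between the cameras and the tool, about the size of the calibration error. I did not re-check the jar, C-clamp, screwdriver or drill in the last images, but no move was planned near them.

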